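Dial in the grinder dose and start it

ROBOT

A 6-joint arm with a two-finger parallel gripper is mounted at the origin on the work surface. World frame = base frame: x ahead of the robot, y to its left, z up, the work surface at z = 0. Lengths are in m, angles in degrees, forces in N, time in s.
With the tool pointing down it reaches from about 0.3 to 0.85 m from the base axis. Payload 4.2 kg.
Tool frame: the origin (TCP) lies at the very end of the fingers, on their centre line; the grasp point (between the pads) lies env.pinch_z behind it (env.pinch_z is the distance from the TCP to the grasp point, in m); z points along the fingers, x is the direction in which the jaws open and shut, and the axes are right-handed (so a half turn about z gives the same grasp; the last joint's range is limited). The gripper opens to 91 mm and grips with 3 to 60 N. Pads are 32 mm wide; open, the fingers measure 118 mm over their backs; the gripper's body (76 mm by 178 mm) begins 60 mm behind the grasp point.
Start: joints at [68.812, 18.312, 89.639, -0, 72.044, -1.146], TCP at [0.197, 0.54, 0.214] pointing down, gripper open.
Joint ranges: [-177.97, 177.97], [-48.28, 115.42], [12.27, 149.76], [-77.06, 257.06], [2.81, 150.46], [-146.56, 146.56]. Speed limits (degrees/s): [147.25, 147.25, 180, 180, 180, 180].

INTERFACE

Orientations are given as a 3x3 rotation matrix whose columns are the frame's x, y, z axes.
In Python, from plant import readout, vision, hand_in, env gives the robot as it stands.
- The arm moves only by the tool send_rows, never from a script. Its argument "rows" is one flat list of numbers, 4 for each row, row after row: the shift along the tool's x, y, z in m, then the turn about the tool's z in degrees. In form: [dx, dy, dz, twist, dx, dy, dz, twist, ...]. A call has 1 to 8 rows; each row is the pose to reach, as a shift and turn from the pose commanded when the call began, along the tool's axes at that moment; what a row does not reach only later rows make up. A row lasts 1/12 s, in which the tool goes at most 41.7 mm and 7.16 degrees, less where a joint would pass 70% of its speed; a pose out of reach is approached as far as the arm can. A call with a gripper value outside its range is refused whole. "gripper" is the opening, from -1 (shut) to 1 (fully open), set as the call begins (left out, the last holds). The fingers move at their own pace and stop on an object; "grip_force" is the grip in N (left out, the last holds). Time passes only in rows, so rows that repeat a pose let the fingers close. It gives the time, the measured TCP pose, the force and the opening at its end, in the units of the state.
- readout.state(): the state, without advancing time (a new reading comes with each control period).
- vision.capture(name): name is "side" or "top" or "wrist"; returns a dict with "pixels" (384x512x3 uint8, red, green, blue), "range_z" (384x512 float32, m along the optical axis (not along the pixel's ray), 0 where there is no reading), "fx", "fy", "cx", "cy" (pixels), "dist" ([k1, k2, p1, p2, k3] as OpenCV has them; the pictures are not rectified), "R" (3x3) and "t" (3): a world point X has camera coordinates R X + t. Camera axes: x right, y down, z forward; pixel columns grow to the right and rows downward; lengths in m; the calibration is good to about 2 mm. A picture is of the moment at which its call begins.
- hand_in(): hands the job in, once; it reports no verdict.
Trained networks look in the newest picture that a camera, given by its name, has taken for a name from the list of things; names that differ only in an ending like _2 or _b are one class to them, and where a whole thing is asked for, a point or a joint stands for the part that bears it (a point fixed in the world has none). Each returns a list of dicts, best first, with "score" (0 to 1); they miss things now and then, are a little off and sometimes report something else, mostly with a low value. They report only what shows in the picture. A call takes as long as a camera call.
- vision.regions_of(camera, label): "region" (384x512 bool, what is visible of it) and "uv" ([column, row] in pixels, amid what is visible of it).
The state is a dict: "time_s": time; "qpos": joint angles; "dq": joint speeds; "joint_efforts": joint torques, N m; "ee_pos": TCP position; "orientation": TCP orientation; "force": force on the tool from outside, world axes, zero at the start; "torque": the same for the moment, N m; "finger_gap": finger opening in m.
Only numpy, scipy, OpenCV 4.12 (cv2) and the standard library are available. Lean on these libraries where they do the work, as an engineer would, in place of code of your own. Each camera call takes 0.05 s, during which the arm holds its last target.

TASK

Set the dose on the grinder's control box: with a fingertip, flick the tabs of the six-tabbed wheel clockwise (seen from above) until the tab with the raised rib has clicked into place at the fixed pointer, neither short of it nor a click past it, and without forcing the wheel. Then take the finger off the wheel, press the round push-button beside it all the way down and let it come up again; do not press it before the wheel is set. Pick nothing up and leave the cup, the jar, the tamper and the storage box standing where they are.

Things in the scene. Friction and masses are not known exactly. Their poses are not given: they have to be found in the camera images.
- selector: Grinder control box of bare aluminium, fixed to the bench. Origin on the bench under the wheel's axis; x points from there to the fixed pointer (away from the robot at yaw 0), z up. Plate 30 mm high, x -30 to 105, y -150 to 50 mm; a 45 mm high step under the button, x 20 to 105, y -150 to -70 mm. On the -x side the tabs overhang the plate, so a fingertip has free room.
- wheel (a joint): Wheel angle (rad), growing clockwise seen from above; 0 = ribbed tab at the pointer, the value to reach. Clicks are 1.047 apart; it starts at rest at about -3.14, -2.09 or -1.05. One-way ratchet: no turning back over a click. A tab pushed clockwise (2 to 5 N) resists like a spring, clicks once a full 1.047 on (push some 0.1 more); let go in between, it springs back to the last click passed.
- wheel_axis (a point): Centre of the wheel, on its axis at half its thickness, 50 mm above the bench. The wheel is flat, black plastic, axis vertical, from 42 to 58 mm above the bench: a disc of 36 mm radius with six radial tabs, 9 mm wide, evenly spaced at 60 degrees, whose tips reach 58 mm from the axis. At rest one tab points at the pointer, and one straight away from it.
- ribbed_tab (a point): Tip of the one tab that carries a raised steel rib (5 mm wide, standing 6 mm above the wheel, from near the centre to the tip); the point is at half the wheel's thickness, 58 mm from the axis. Turns with the wheel.
- pointer (a point): Tip of the fixed pointer: a small steel cone on a post that stands on the control box (63 mm high), pointing at the wheel from beyond the tab tips, 62 mm from the wheel's axis.
- start_top (a point): Centre of the top of the round grey push-button (28 mm diameter, in a dark steel collar of 44 mm on the 45 mm step), 63 mm above the bench at rest, 60 mm in x and -110 mm in y of the control box from the wheel's axis. It is pressed straight down.
- start (a joint): Travel of the push-button (m): 0 up, 0.006 fully down. A spring brings it up; fully down takes 5 N.
- cup: Yellow ceramic cup, 76 mm wide, 85 mm high, standing left of the control box; origin at the centre of its underside. Bystander.
- jar: Amber glass jar with wooden cap, 68 mm wide, 110 mm high, standing right of the control box; origin at the centre of its underside. Bystander.
- storage_box: Open grey plastic storage box, 220 x 150 x 90 mm; origin at the centre of its underside. Bystander.
- tamper: Wooden tamper standing behind the control box on its 58 mm foot, 88 mm high; origin at the centre of its underside. Bystander.

How it is judged:
By the outcome, as a careful person would: the job done as asked, in the order asked, and still so for the second after the job is handed in, with the robot touching nothing.
It also fails if it takes over 67 s, if anything falls off the work surface, if the arm or the gripper's body presses on something with over 40 N, if the wrist force passes 120 N, or if a joint passes its speed limit or range.

## Working session

There is one attempt and no reset: what is moved stays moved. The work goes in short steps, Python scripts to look and compute and a tool call to move; the robot and the scene stay as the last step left them, time stands still between calls to the robot, and variables do not carry over. Pictures are saved under pics/ and viewed, and the job is handed in when it is done.

Besides the shell and the picture viewer there is one more tool, called after "Emit:" by a JSON object that holds its "name" and its "arguments". send_rows: Moves the arm, as the interface text tells. Its arguments: {"type":"object","properties":{"rows":{"type":"array"},"gripper":{"type":"number"},"grip_force":{"type":"number"}},"required":["rows"]}

```bash
ls; mkdir -p pics; cat > h.py <<'E'
import numpy as np, cv2
from plant import readout, vision, hand_in, env
def cap(n,f=None):
    c=vision.capture(n)
    if f: cv2.imwrite('pics/'+f,c['pixels'][:,:,::-1])
    return c
def K(c): return np.array([[c['fx'],0,c['cx']],[0,c['fy'],c['cy']],[0,0,1.]])
def w2p(c,X):
    r,_=cv2.Rodrigues(np.array(c['R'])); p,_=cv2.projectPoints(np.array(X,float).reshape(-1,3),r,np.array(c['t'],float),K(c),np.array(c['dist'],float)); return p.reshape(-1,2)
def ray(c,uv):
    u=cv2.undistortPoints(np.array(uv,float).reshape(-1,1,2),K(c),np.array(c['dist'],float)).reshape(-1,2)
    d=np.c_[u,np.ones(len(u))]; R=np.array(c['R']); return -R.T@np.array(c['t']), d@R   # world dirs with z_cam=1
def atz(c,uv,z):
    o,d=ray(c,uv); s=(z-o[2])/d[:,2]; return o+d*s[:,None]
def cloud(c,mask=None):
    z=c['range_z']; m=z>0
    if mask is not None: m&=mask
    v,u=np.nonzero(m); o,d=ray(c,np.c_[u,v]); return o+d*z[v,u][:,None], np.c_[u,v]
E
python3 - <<'E'
from h import *
s=readout.state(); print(s); print(env.pinch_z, [x for x in dir(env) if x[0]!='_'])
for n in ['side','top','wrist']:
    c=cap(n,n+'0.png'); print(n, -np.array(c['R']).T@c['t'])
    for l in ['wheel','ribbed_tab','pointer','start','start_top','selector','cup','jar','tamper','storage_box']:
        try:
            r=vision.regions_of(n,l)
            print(l,[(round(q['score'],2),np.round(q['uv']).tolist(),int(q['region'].sum())) for q in r[:3]])
        except Exception as e: print(l,e)
E
```

```text
pics
{'time_s': 0.0, 'qpos': array([ 6.88132001e+01,  1.83507464e+01,  8.97048743e+01,  2.07785408e-03,
        7.20434780e+01, -1.14571383e+00]), 'dq': array([ 0.05568518, -0.0722404 , -0.03176519,  0.02003222, -0.02902114,
        0.01956006]), 'joint_efforts': array([-1.36585633e-03, -4.12460446e+01, -2.31970417e+01,  7.24014686e-02,
        4.59524291e-02, -1.67341805e-04]), 'ee_pos': array([0.1968576 , 0.53972808, 0.21313962]), 'orientation': array([[ 3.42703861e-01,  9.39443256e-01, -6.57260585e-04],
       [ 9.39441896e-01, -3.42704484e-01, -1.60022099e-03],
       [-1.72856297e-03, -6.90562196e-05, -9.99998504e-01]]), 'force': array([-0.04940737, -0.33427188,  0.13197868]), 'torque': array([-0.00850797,  0.02784823,  0.01007114]), 'finger_gap': 0.09117908134685458}
0.0188 ['PlanningError', 'pinch_z']
side [0.34375563 0.90457385 0.55690553]
wheel [(0.83, [310.0, 171.0], 547), (0.67, [295.0, 149.0], 42)]
ribbed_tab [(0.67, [306.0, 170.0], 530), (0.52, [256.0, 166.0], 393)]
pointer [(0.96, [302.0, 172.0], 1728)]
start [(0.5, [297.0, 148.0], 33), (0.42, [311.0, 138.0], 720)]
start_top [(0.46, [296.0, 148.0], 50)]
selector []
cup [(0.72, [284.0, 198.0], 1171), (0.59, [306.0, 171.0], 566)]
jar [(0.63, [315.0, 134.0], 770)]
tamper [(0.96, [256.0, 168.0], 401)]
storage_box [(0.7, [225.0, 328.0], 16028)]
top [0.33420027 0.11103456 1.28937703]
wheel [(0.72, [322.0, 213.0], 627), (0.38, [132.0, 205.0], 4647)]
ribbed_tab [(0.63, [318.0, 215.0], 649)]
pointer [(0.6, [335.0, 202.0], 3125)]
start [(0.5, [361.0, 191.0], 73)]
start_top [(0.42, [362.0, 191.0], 59)]
selector [(0.79, [336.0, 199.0], 3133)]
cup [(0.65, [275.0, 203.0], 563)]
jar [(0.81, [401.0, 205.0], 637), (0.64, [324.0, 214.0], 651)]
tamper [(0.74, [323.0, 165.0], 296)]
storage_box [(0.9, [136.0, 205.0], 4609)]
wrist [0.13503455 0.56364037 0.38418055]
wheel []
ribbed_tab []
pointer []
start []
start_top []
selector []
cup []
jar []
tamper []
storage_box []
```

```bash
python3 - <<'E'
import cv2
t=cv2.imread('pics/top0.png')[150:250,240:430]; s=cv2.imread('pics/side0.png')[110:230,220:370]
cv2.imwrite('pics/topc.png',cv2.resize(t,None,fx=4,fy=4,interpolation=cv2.INTER_CUBIC))
cv2.imwrite('pics/sidec.png',cv2.resize(s,None,fx=5,fy=5,interpolation=cv2.INTER_CUBIC)[:600,:750])
E
```

```text
(no output)
```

View pics/topc.png

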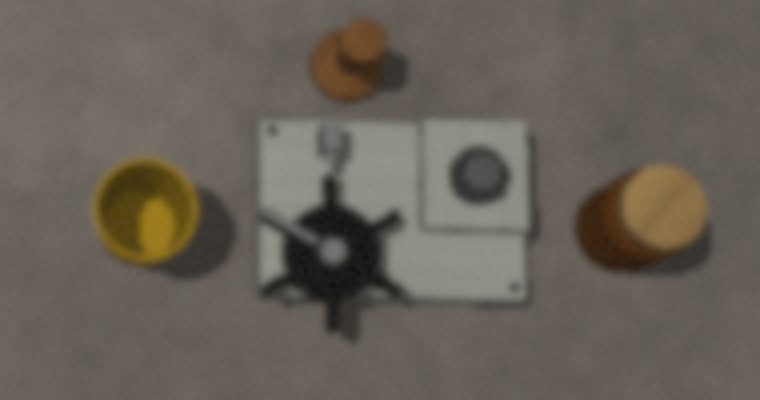

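View pics/sidec.png

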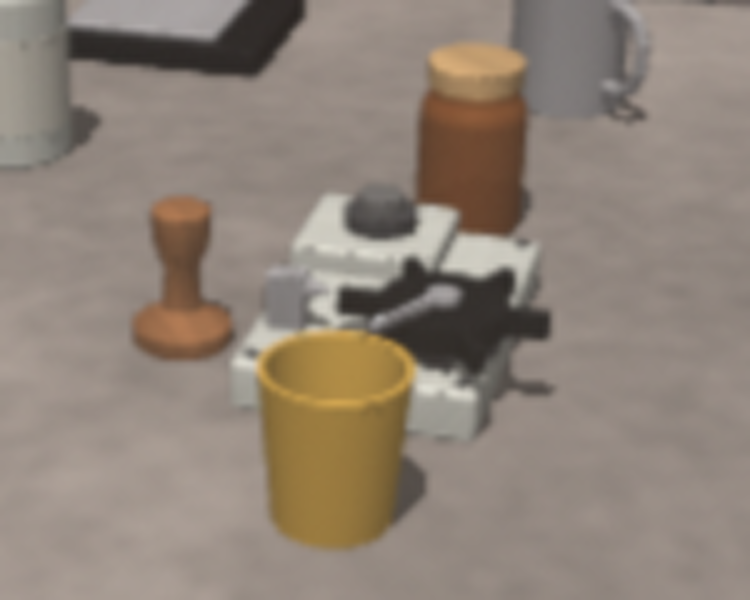

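View pics/top0.png

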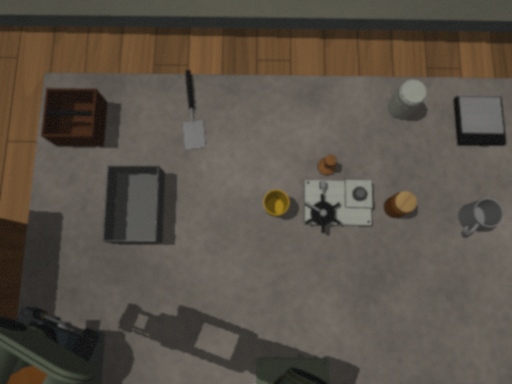

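The top view (crop) shows the pointer post at about (330,150), the wheel hub at (333,250), and the steel rib running up-left to (262,215). That puts the ribbed tab 60° counter-clockwise of the pointer, so one click is needed. The button is at (480,173).

```bash
python3 - <<'E'
from h import *
c=cap('top')
P=lambda x,y:(240+x/4,150+y/4)
print(c['fx'],c['R'])
print('hub',atz(c,[P(333,250)],.064)); print('tip',atz(c,[P(262,213)],.06))
print('btn',atz(c,[P(480,173)],.063))
print('plate corners',atz(c,[P(259,121),P(526,301),P(258,298)],.03), atz(c,[P(528,121)],.045))
print('tab tips',atz(c,[P(333,331),P(331,180)],.058))
print('cup',atz(c,[P(147,211)],.085),'jar',atz(c,[P(665,207)],.11),'tamper',atz(c,[P(363,42)],.088))
w=cap('wrist'); 
s=readout.state(); R=s['orientation']; Rc=np.array(w['R']); print('cam in tool', R.T@(-Rc.T@w['t']-s['ee_pos']), R.T@Rc.T, w['fx'])
E
```

```text
427.06533796597705 [[ 0.00665192 -0.99993078  0.00970485]
 [-0.98128488 -0.00839501 -0.19237856]
 [ 0.19244672 -0.00824353 -0.9812728 ]]
hub [[ 0.51441655 -0.08988648  0.064     ]]
tip [[ 0.54187633 -0.03920882  0.06      ]]
btn [[ 0.57241286 -0.19935375  0.063     ]]
plate corners [[ 0.6174507  -0.04165515  0.03      ]
 [ 0.48232529 -0.23816009  0.03      ]
 [ 0.48306193 -0.03896158  0.03      ]] [[ 0.61587594 -0.24154496  0.045     ]]
tab tips [[ 0.45623119 -0.08952778  0.058     ]
 [ 0.56721127 -0.09058447  0.058     ]]
cup [[0.53842441 0.04617382 0.085     ]] jar [[ 0.54002818 -0.31712128  0.11      ]] tamper [[ 0.66405205 -0.11136442  0.088     ]]
cam in tool [ 0.00080347 -0.0663208  -0.17019814] [[ 9.99999809e-01  1.23348786e-04  6.04907703e-04]
 [-2.62347853e-04  9.71869036e-01  2.35521778e-01]
 [-5.58839741e-04 -2.35521892e-01  9.71868883e-01]] 325.3891544658456
```

Emit:
{"name": "send_rows", "arguments": {"rows": [-0.0235, 0.029, 0, 0, -0.047, 0.058, 0, 0, -0.0705, 0.087, 0, 0, -0.094, 0.116, 0, 0, -0.1175, 0.145, 0, 0, -0.141, 0.174, 0, 0, -0.1645, 0.203, 0, 0, -0.188, 0.232, 0, 0], "gripper": -1, "grip_force": 10}}

```text
time_s: 2.42
ee_pos: [0.3511, 0.2825, 0.2142]
orientation: [[0.342, 0.94, 0.001], [0.94, -0.342, 0.0], [0.001, 0.0, -1.0]]
force: [1.3, 0.9, -0.3]
finger_gap: 0.0406
```

Emit:
{"name": "send_rows", "arguments": {"rows": [-0.0235, 0.029, 0, 0, -0.047, 0.058, 0, 0, -0.0705, 0.087, 0, 0, -0.094, 0.116, 0, 0, -0.1175, 0.145, 0, 0, -0.141, 0.174, 0, 0, -0.1645, 0.203, 0, 0, -0.188, 0.232, 0, 0]}}

```text
time_s: 3.08
ee_pos: [0.5048, 0.0261, 0.2142]
orientation: [[0.343, 0.939, 0.001], [0.939, -0.343, 0.0], [0.0, 0.0, -1.0]]
force: [1.0, -0.2, -0.1]
finger_gap: 0.0004
```

Emit:
{"name": "send_rows", "arguments": {"rows": [-0.0235, 0.029, 0.003, -5, -0.047, 0.058, 0.006, -10, -0.0705, 0.087, 0.01, -15, -0.094, 0.115, 0.014, -20, -0.094, 0.115, 0.014, -20]}}

```text
time_s: 3.5
ee_pos: [0.5825, -0.1052, 0.1986]
orientation: [[0.003, 1.0, 0.001], [1.0, -0.003, -0.003], [-0.003, 0.001, -1.0]]
force: [0.5, -0.3, 0.8]
finger_gap: 0.0002
```

```bash
python3 - <<'E'
from h import *
s=readout.state(); print(s['time_s'],s['qpos'],s['ee_pos'],s['orientation'],s['force'],s['finger_gap'])
c=cap('wrist','w1.png')
for l in ['wheel','ribbed_tab','pointer','start','selector']:
    print(l,[(round(q['score'],2),np.round(q['uv']).tolist(),int(q['region'].sum())) for q in vision.regions_of('wrist',l)[:3]])
E
```

```text
3.5 [ -11.27074635   20.34790773   88.85238425   -0.15449263   70.70207046
 -101.07632676] [ 0.58253582 -0.10523775  0.19857274] [[ 0.00250598  0.99999617  0.00117495]
 [ 0.99999287 -0.00250265 -0.0028291 ]
 [-0.00282615  0.00118203 -0.99999531]] [ 0.4614465  -0.30808295  0.81280141] 0.00024042673829668805
wheel [(0.7, [275.0, 103.0], 6231)]
ribbed_tab [(0.84, [274.0, 102.0], 6392)]
pointer [(0.55, [227.0, 138.0], 26588)]
start [(0.86, [161.0, 168.0], 664)]
selector [(0.6, [223.0, 138.0], 26305)]
```

View pics/w1.png

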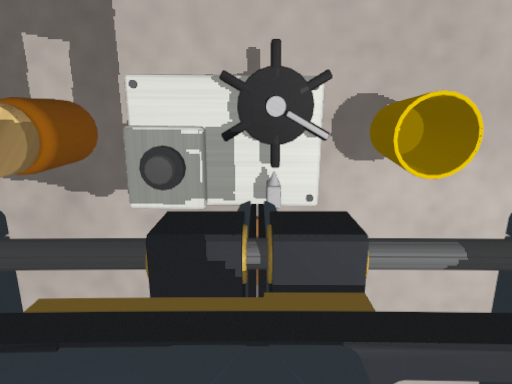

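The wrist view confirms it, with +x down and +y to the right: hub at (276,106), rib toward (328,138), pointer at (275,172) and button at (162,168). The rib is one tab short of the pointer on the counter-clockwise side.

```bash
python3 - <<'E'
from h import *
c=cap('wrist')
print('hub',atz(c,[(276,106)],.064))
r=vision.regions_of('wrist','wheel')[0]['region']
P,uv=cloud(c,r); m=abs(P[:,2]-.058)<.004; print(m.sum(),np.median(P[m,2]))
Q=P[m,:2]; (cc,rad)=cv2.minEnclosingCircle((Q*1000).astype(np.float32)); print('encl',cc,rad,'mean',Q.mean(0))
# tab angle fit
ctr=Q.mean(0); d=Q-ctr; rr=np.hypot(*d.T); a=np.arctan2(d[:,1],d[:,0]); o=rr>.042
print('tab phase deg', np.degrees(np.angle(np.exp(6j*a[o]).mean()))/6, np.sort(np.round(rr)[-3:]), rr.max())
b=vision.regions_of('wrist','start')[0]['region']; B,_=cloud(c,b); print('btn z pct',np.percentile(B[:,2],[5,50,95]))
T=B[B[:,2]>.059]; print(len(T),T.mean(0), (T.max(0)+T.min(0))/2, T.max(0)-T.min(0))
A,_=cloud(c); n=A[np.hypot(A[:,0]-T[:,0].mean(),A[:,1]-T[:,1].mean())<.03]; print(np.histogram(n[:,2],np.arange(.04,.07,.002)))
print('pointer tip',atz(c,[(274,171)],.05))
E
```

```text
hub [[ 0.51070727 -0.08004206  0.064     ]]
5615 0.057432482392021644
encl (513.5037841796875, -87.36940002441406) 57.80552291870117 mean [ 0.51216304 -0.08883091]
tab phase deg 0.1808021899219844 [0. 0. 0.] 0.0595547635122315
btn z pct [0.06261585 0.0662367  0.06749164]
660 [ 0.5721293  -0.19647055  0.06596398] [ 0.57253367 -0.19711884  0.06403098] [0.02631868 0.02679573 0.00954256]
(array([  0, 275, 841,  30,  24,  25,  25, 252, 560,  22,  15,  30, 211,
       405,   6]), array([0.04 , 0.042, 0.044, 0.046, 0.048, 0.05 , 0.052, 0.054, 0.056,
       0.058, 0.06 , 0.062, 0.064, 0.066, 0.068, 0.07 ]))
pointer tip [[ 0.5735177  -0.08029123  0.05      ]]
```

Emit:
{"name": "send_rows", "arguments": {"rows": [0, 0, 0, 0, 0, 0, 0, 0, 0, 0, 0, 0]}}

```text
time_s: 4.2
ee_pos: [0.5799, -0.0995, 0.2001]
orientation: [[0.0, 1.0, 0.0], [1.0, -0.0, 0.0], [0.0, 0.0, -1.0]]
force: [-0.8, -0.6, 0.0]
finger_gap: 0.0005
```

```bash
python3 - <<'E'
from h import *
c=cap('wrist','w2.png')
s=readout.state(); print(s['time_s'],s['ee_pos'],s['dq'].max(),s['force'])
def an(c,cam):
    r=vision.regions_of(cam,'wheel')[0]['region']
    P,uv=cloud(c,r); m=abs(P[:,2]-.058)<.006; print(cam,m.sum(),np.median(P[m,2]))
    Q=P[m,:2]; (cc,rad)=cv2.minEnclosingCircle((Q*1000).astype(np.float32)); print('encl',cc,rad,'mean',Q.mean(0))
    ctr=Q.mean(0); d=Q-ctr; rr=np.hypot(*d.T); a=np.arctan2(d[:,1],d[:,0]); o=rr>.042
    print('phase',np.degrees(np.angle(np.exp(6j*a[o]).mean()))/6)
    H,_=cloud(c); k=(np.hypot(H[:,0]-ctr[0],H[:,1]-ctr[1])<.06)&(H[:,2]>.0615)&(H[:,2]<.07); print('rib',k.sum(),H[k].mean(0))
    b=vision.regions_of(cam,'start')
    if b:
        B,_=cloud(c,b[0]['region']); T=B[B[:,2]>np.percentile(B[:,2],50)-.004]; print('btn',np.median(B[:,2]),(T.max(0)+T.min(0))/2, T.mean(0))
an(c,'wrist')
t=cap('top'); an(t,'top')
E
```

```text
4.25 [ 0.57989697 -0.09959963  0.20002229] 0.08502253130413 [-0.55593515  1.16838349  0.37655717]
wrist 6009 0.05747355521029057
encl (513.7689208984375, -87.0533218383789) 58.01631546020508 mean [ 0.51248569 -0.08784635]
phase 0.16699694538239943
rib 417 [ 0.52454068 -0.0698573   0.0629108 ]
btn 0.06619733316700277 [ 0.57277876 -0.19731299  0.06546459] [ 0.5723663  -0.19688395  0.06612573]
top 407 0.058846056384779244
encl (515.993408203125, -85.85797119140625) 57.85956573486328 mean [ 0.51447652 -0.077498  ]
phase -0.17732459381314877
rib 82 [ 0.52017336 -0.07646585  0.06361962]
```

View pics/w2.png

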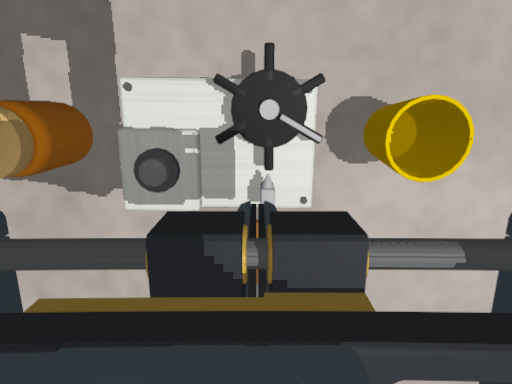

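```bash
python3 - <<'E'
from h import *
c=cap('wrist'); s=readout.state(); e=s['ee_pos']
H,_=cloud(c); L=(H-e)@s['orientation']
for z0 in np.arange(-.06,.004,.006):
    k=(L[:,2]>z0)&(L[:,2]<z0+.006)&(abs(L[:,0])<.06)&(abs(L[:,1])<.04); q=L[k]
    if len(q): print(round(z0,3),len(q),np.round(np.percentile(q[:,0],[1,99]),4),np.round(np.percentile(q[:,1],[1,99]),4))
E
```

```text
-0.06 448 [-0.0027  0.0044] [-0.0072  0.0057]
-0.054 21 [-0.0029  0.0046] [-0.0179  0.0044]
-0.048 101 [-0.003   0.0048] [-0.0179 -0.0155]
-0.042 91 [-0.0037  0.0054] [-0.0178 -0.0155]
-0.036 104 [-0.0043  0.006 ] [-0.0178 -0.0156]
-0.03 93 [-0.0045  0.0062] [-0.0177 -0.0157]
-0.024 94 [-0.0052  0.0069] [-0.0179 -0.015 ]
-0.018 123 [-0.0085  0.0101] [-0.0178 -0.0156]
-0.012 114 [-0.0082  0.0099] [-0.0177 -0.0157]
-0.006 74 [-0.0069  0.0086] [-0.0177 -0.0156]
-0.0 9 [-0.0042  0.006 ] [-0.0175 -0.0144]
```

Emit:
{"name": "send_rows", "arguments": {"rows": [-0.004, -0.032, 0, 0, -0.008, -0.065, 0, 0, -0.012, -0.1, 0.01, 0, -0.0145, -0.125, 0.03, 0, -0.0145, -0.125, 0.065, 0, -0.0145, -0.125, 0.1, 0, -0.0145, -0.125, 0.12, 0, -0.0145, -0.125, 0.12, 0]}}

```text
time_s: 5.22
ee_pos: [0.4516, -0.1134, 0.0764]
orientation: [[0.001, 1.0, -0.008], [1.0, -0.001, 0.002], [0.002, -0.008, -1.0]]
force: [-0.6, -0.1, -0.1]
finger_gap: 0.0007
```

Emit:
{"name": "send_rows", "arguments": {"rows": [0, 0, 0.01, 0, 0, 0, 0.02, 0, 0, 0, 0.03, 0, 0, 0, 0.038, 0, 0, 0, 0.038, 0, 0, 0, 0.038, 0]}}

```text
time_s: 5.72
ee_pos: [0.4554, -0.1143, 0.0425]
orientation: [[0.001, 1.0, 0.001], [1.0, -0.001, -0.0], [-0.0, 0.001, -1.0]]
force: [0.7, 0.1, 0.4]
finger_gap: 0.0003
```

```bash
python3 - <<'E'
from h import *
s=readout.state(); print(s['time_s'],s['ee_pos'],s['force'],s['torque'],s['qpos'])
c=cap('wrist','w3.png')
E
```

```text
5.7167 [ 0.45540542 -0.11427515  0.04246417] [0.74212422 0.12728114 0.43929348] [0.07982687 0.07221557 0.02181359] [-1.54944859e+01  1.97236144e+01  1.16654227e+02  9.31311924e-03
  4.35856208e+01 -1.05459266e+02]
```

View pics/w3.png

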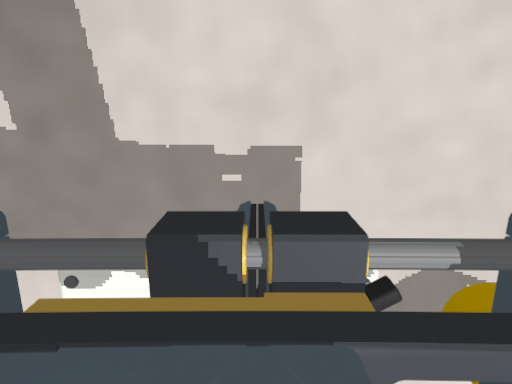

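Emit:
{"name": "send_rows", "arguments": {"rows": [0.004, 0, 0, 0, 0.008, 0, 0, 0, 0.0115, 0, 0, 0, 0.0125, 0, 0, 0, 0.0125, 0, 0, 0, 0.0125, 0, 0, 0]}}

```text
time_s: 6.27
ee_pos: [0.4552, -0.1019, 0.0423]
orientation: [[0.0, 1.0, 0.001], [1.0, -0.0, -0.001], [-0.001, 0.001, -1.0]]
force: [-0.7, -3.1, 1.1]
finger_gap: 0.0005
```

Emit:
{"name": "send_rows", "arguments": {"rows": [0.0031, -0.0006, 0, 3, 0.0061, -0.0011, 0, 6, 0.0092, -0.0014, 0, 9, 0.0124, -0.0015, 0, 12, 0.0155, -0.0015, 0, 15, 0.0186, -0.0013, 0, 18, 0.0217, -0.001, 0, 21, 0.0248, -0.0005, 0, 24]}}

```text
time_s: 6.93
ee_pos: [0.4544, -0.0773, 0.0422]
orientation: [[0.41, 0.912, 0.0], [0.912, -0.41, -0.001], [-0.001, 0.0, -1.0]]
force: [-0.1, -3.8, 2.8]
finger_gap: 0.0002
```

Emit:
{"name": "send_rows", "arguments": {"rows": [0.0031, -0.0006, 0, 3, 0.0061, -0.0011, 0, 6, 0.0092, -0.0014, 0, 9, 0.0124, -0.0015, 0, 12, 0.0155, -0.0015, 0, 15, 0.0186, -0.0013, 0, 18, 0.0217, -0.001, 0, 21, 0.0248, -0.0005, 0, 24]}}

```text
time_s: 7.6
ee_pos: [0.4636, -0.0544, 0.0421]
orientation: [[0.745, 0.667, -0.001], [0.667, -0.745, -0.001], [-0.001, -0.0, -1.0]]
force: [-1.5, -3.1, 3.1]
finger_gap: 0.0003
```

```bash
python3 - <<'E'
from h import *
s=readout.state(); print(s['time_s'],s['ee_pos'],s['force'])
c=cap('top'); d=cap('side'); 
a=cv2.resize(c['pixels'][150:250,270:410],None,fx=4,fy=4,interpolation=cv2.INTER_CUBIC)
b=cv2.resize(d['pixels'][120:220,220:370],None,fx=4,fy=4,interpolation=cv2.INTER_CUBIC)[:, :240*2]
cv2.imwrite('pics/m1.png',a[:,:,::-1]); cv2.imwrite('pics/m1s.png',b[:,:,::-1])
E
```

```text
7.6 [ 0.46360818 -0.05436657  0.04205905] [-1.54486723 -3.0632964   3.10144233]
```

View pics/m1.png

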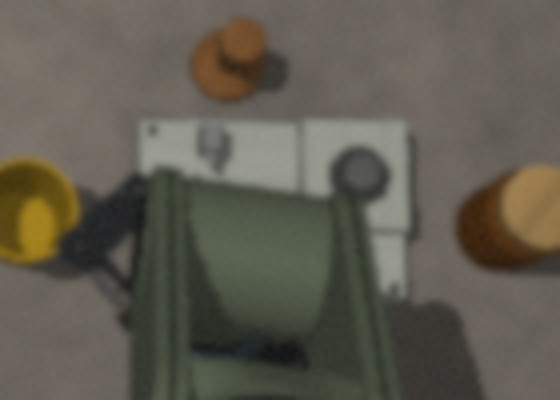

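View pics/m1s.png

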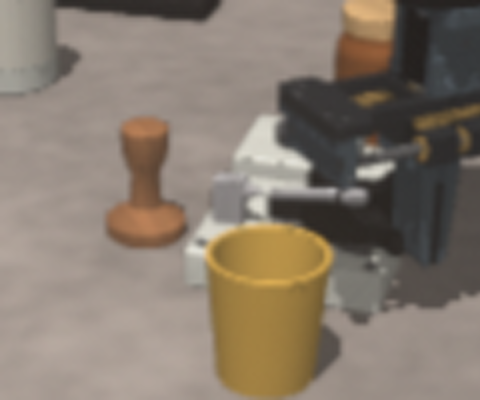

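The top view is blocked by the arm. The side view shows the rib at (310,193) close to the pointer at (260,200), as expected about 50° into the stroke. The push force is about 3.5 N.

Emit:
{"name": "send_rows", "arguments": {"rows": [0.0031, -0.0006, 0, 3, 0.0061, -0.0011, 0, 6, 0.0092, -0.0014, 0, 9, 0.0124, -0.0015, 0, 12]}}

```text
time_s: 8.03
ee_pos: [0.4718, -0.0445, 0.0418]
orientation: [[0.867, 0.498, -0.001], [0.498, -0.867, 0.001], [-0.001, -0.001, -1.0]]
force: [-2.4, -1.6, 1.6]
finger_gap: 0.0007
```

Emit:
{"name": "send_rows", "arguments": {"rows": [0.0031, -0.0006, 0, 3, 0.0061, -0.0011, 0, 6, 0.0092, -0.0014, 0, 9, 0.0092, -0.0014, 0, 9]}}

```text
time_s: 8.37
ee_pos: [0.4788, -0.0386, 0.0417]
orientation: [[0.934, 0.358, -0.002], [0.358, -0.934, 0.001], [-0.002, -0.001, -1.0]]
force: [-2.8, -1.0, 2.3]
finger_gap: 0.0006
```

```bash
python3 - <<'E'
from h import *
s=readout.state(); print(s['time_s'],s['ee_pos'],s['force'])
d=cap('side'); 
b=cv2.resize(d['pixels'][130:210,260:370],None,fx=7,fy=7,interpolation=cv2.INTER_CUBIC)
cv2.imwrite('pics/m2s.png',b[:,:,::-1])
E
```

```text
8.3667 [ 0.47882694 -0.0385524   0.04166923] [-2.76508987 -1.04875775  2.2910181 ]
```

View pics/m2s.png

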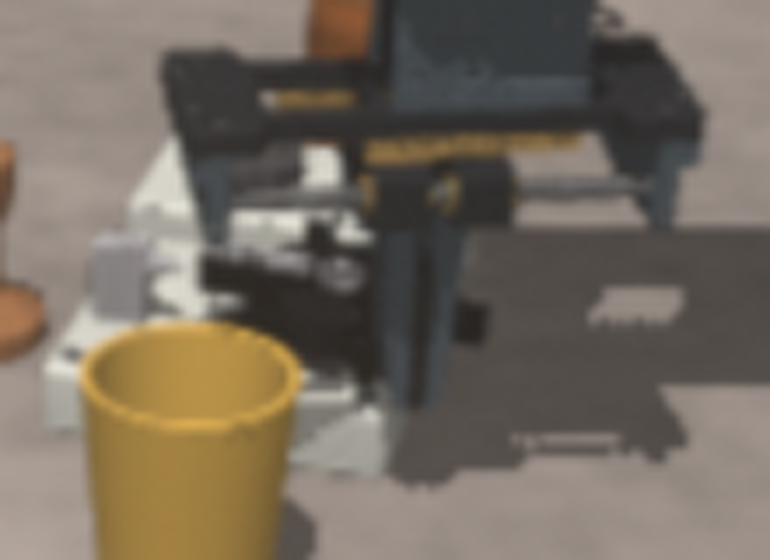

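Emit:
{"name": "send_rows", "arguments": {"rows": [0.0031, -0.0006, 0, 3, 0.0061, -0.0011, 0, 6, 0.0061, -0.0011, 0, 6]}}

```text
time_s: 8.67
ee_pos: [0.4842, -0.0352, 0.0417]
orientation: [[0.966, 0.259, -0.002], [0.259, -0.966, 0.001], [-0.001, -0.001, -1.0]]
force: [-2.2, 0.2, 2.3]
finger_gap: 0.0005
```

Emit:
{"name": "send_rows", "arguments": {"rows": [-0.006, 0.0018, 0, -6, -0.0118, 0.0041, 0, -12, -0.0173, 0.0071, 0, -18, -0.0224, 0.0105, 0, -24, -0.0224, 0.0105, 0, -24, -0.0224, 0.0105, 0, -24]}}

```text
time_s: 9.17
ee_pos: [0.4664, -0.0516, 0.042]
orientation: [[0.779, 0.627, 0.001], [0.627, -0.779, 0.0], [0.001, 0.001, -1.0]]
force: [-0.2, -0.3, 0.5]
finger_gap: 0.0004
```

Emit:
{"name": "send_rows", "arguments": {"rows": [0, 0, -0.01, 0, 0, 0, -0.03, 0, 0, 0, -0.06, 0, 0, 0, -0.1, 0, 0, 0, -0.14, 0, 0, 0, -0.158, 0, 0, 0, -0.158, 0]}}

```text
time_s: 9.75
ee_pos: [0.4695, -0.0516, 0.2049]
orientation: [[0.778, 0.628, 0.012], [0.628, -0.778, -0.001], [0.008, 0.008, -1.0]]
force: [0.9, 0.8, -0.5]
finger_gap: 0.0008
```

```bash
python3 - <<'E'
from h import *
s=readout.state(); print(s['time_s'],s['ee_pos'],s['force'],s['orientation'])
d=cap('side'); cap('wrist','w4.png')
b=cv2.resize(d['pixels'][130:210,260:370],None,fx=7,fy=7,interpolation=cv2.INTER_CUBIC)
cv2.imwrite('pics/m3s.png',b[:,:,::-1])
E
```

```text
9.75 [ 0.46952178 -0.0516032   0.20487956] [ 0.87625991  0.76946808 -0.46014877] [[ 0.7781039   0.62802926  0.01155679]
 [ 0.62808002 -0.77814809 -0.00101607]
 [ 0.00835478  0.00804919 -0.9999327 ]]
```

View pics/m3s.png

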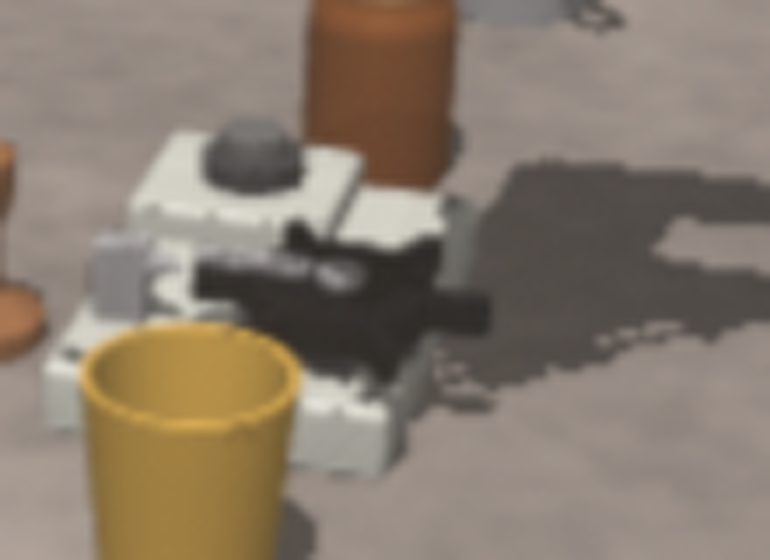

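View pics/w4.png

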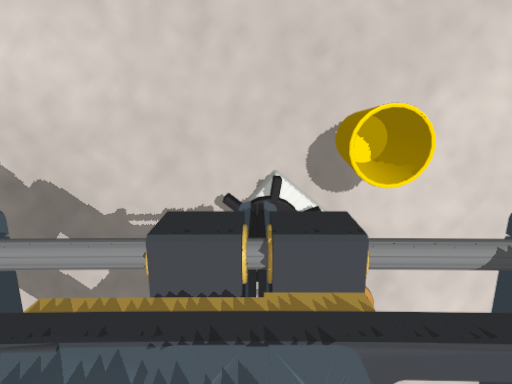

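Emit:
{"name": "send_rows", "arguments": {"rows": [-0.0015, 0.03, 0, 0, -0.003, 0.06, 0, 0, -0.0045, 0.09, 0, 0, -0.006, 0.12, 0, 0, -0.0075, 0.15, 0, 0, -0.009, 0.179, 0, 0, -0.009, 0.179, 0, 0, -0.009, 0.179, 0, 0]}}

```text
time_s: 10.52
ee_pos: [0.571, -0.1968, 0.1967]
orientation: [[0.779, 0.627, -0.005], [0.627, -0.779, 0.002], [-0.002, -0.005, -1.0]]
force: [0.4, 0.1, 0.0]
finger_gap: 0.0003
```

Emit:
{"name": "send_rows", "arguments": {"rows": [0, 0, 0, 0, 0, 0, 0, 0]}}

```text
time_s: 10.68
ee_pos: [0.5705, -0.1953, 0.1988]
orientation: [[0.777, 0.629, -0.002], [0.629, -0.777, 0.001], [-0.001, -0.003, -1.0]]
force: [0.1, -0.1, 0.2]
finger_gap: 0.0006
```

```bash
python3 - <<'E'
from h import *
s=readout.state(); print(s['time_s'],s['ee_pos'],s['force'],s['orientation'])
c=cap('wrist','w5.png')
H,_=cloud(c); ctr=np.array([.513,-.088])
k=(np.hypot(*(H[:,:2]-ctr).T)<.06)&(abs(H[:,2]-.058)<.007); Q=H[k]
(cc,rad)=cv2.minEnclosingCircle((Q[:,:2]*1000).astype(np.float32)); print('encl',cc,rad)
cw=np.array(cc)/1000; d=Q[:,:2]-cw; rr=np.hypot(*d.T); a=np.arctan2(d[:,1],d[:,0]); o=(rr>.042)&(rr<.0585)
print('phase',np.degrees(np.angle(np.exp(6j*a[o]).mean()))/6)
h=(Q[:,2]>.0615)&(rr>.02); print('rib',h.sum(),np.degrees(np.arctan2(*d[h].mean(0)[::-1])))
b=vision.regions_of('wrist','start')
for q in b[:2]:
    B,_=cloud(c,q['region']); T=B[B[:,2]>.062]; print('btn',q['score'],q['uv'],np.median(B[:,2]),(T.max(0)+T.min(0))/2, T.mean(0))
E
```

```text
10.6833 [ 0.57050191 -0.19526888  0.19881527] [ 0.13826602 -0.08181968  0.24465318] [[ 0.77728317  0.62914649 -0.00235838]
 [ 0.62915011 -0.77728269  0.00132387]
 [-0.00100022 -0.00251279 -0.99999634]]
encl (514.1258544921875, -87.72516632080078) 57.95866012573242
phase 0.07957394986922263
rib 243 0.9549553409163144
```

View pics/w5.png

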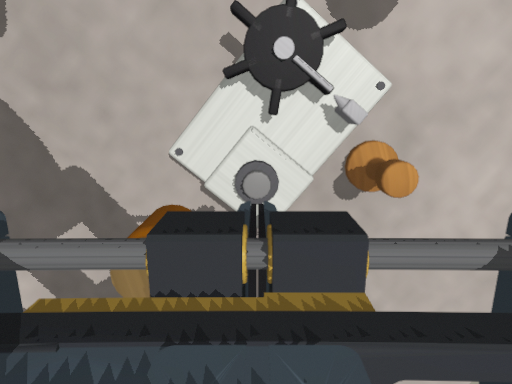

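The wrist view shows the rib at (312,72) running straight at the pointer cone at (345,103). It measures 1° from the pointer direction, with tab phase 0.1°, so the wheel is set. Next is the button at (257,184).

Emit:
{"name": "send_rows", "arguments": {"rows": [0, 0, 0.03, 0, 0, 0, 0.065, 0, 0, 0, 0.1, 0, 0, 0, 0.12, 0, 0, 0, 0.128, 0, 0, 0, 0.128, 0, 0, 0, 0.128, 0, 0, 0, 0.128, 0]}}

```text
time_s: 11.45
ee_pos: [0.5729, -0.1966, 0.074]
orientation: [[0.777, 0.629, 0.004], [0.629, -0.777, -0.001], [0.002, 0.003, -1.0]]
force: [-0.5, 0.1, -0.4]
finger_gap: 0.0007
```

Emit:
{"name": "send_rows", "arguments": {"rows": [0.0005, 0.001, 0.003, 0, 0.0005, 0.001, 0.006, 0, 0.0005, 0.001, 0.009, 0, 0.0005, 0.001, 0.011, 0, 0.0005, 0.001, 0.013, 0, 0.0005, 0.001, 0.013, 0]}}

```text
time_s: 11.95
ee_pos: [0.5737, -0.1972, 0.0612]
orientation: [[0.778, 0.629, 0.003], [0.629, -0.778, -0.001], [0.002, 0.003, -1.0]]
force: [-0.3, 0.1, 11.8]
finger_gap: 0.0005
```

Emit:
{"name": "send_rows", "arguments": {"rows": [0, 0, 0, 0, 0, 0, 0, 0, 0, 0, 0, 0]}}

```text
time_s: 12.2
ee_pos: [0.5737, -0.1972, 0.0612]
orientation: [[0.778, 0.629, 0.003], [0.629, -0.778, -0.001], [0.002, 0.003, -1.0]]
force: [0.1, 0.3, 11.8]
finger_gap: 0.0004
```

Emit:
{"name": "send_rows", "arguments": {"rows": [0, 0, 0.001, 0, 0, 0, 0.002, 0, 0, 0, 0.002, 0, 0, 0, 0.002, 0]}}

```text
time_s: 12.53
ee_pos: [0.5738, -0.1973, 0.061]
orientation: [[0.778, 0.629, 0.004], [0.629, -0.778, -0.001], [0.002, 0.004, -1.0]]
force: [-3.7, 2.3, 21.9]
finger_gap: 0.0007
```

```bash
python3 - <<'E'
from h import *
s=readout.state(); print(s['time_s'],s['ee_pos'],s['force'],s['torque'])
d=cap('side'); 
b=cv2.resize(d['pixels'][100:200,250:370],None,fx=6,fy=6,interpolation=cv2.INTER_CUBIC)
cv2.imwrite('pics/b1s.png',b[:,:,::-1])
E
```

```text
12.5333 [ 0.5737524  -0.19726548  0.0610405 ] [-3.65122868  2.29279887 21.93134402] [0.24656485 0.85700393 0.04431439]
```

View pics/b1s.png

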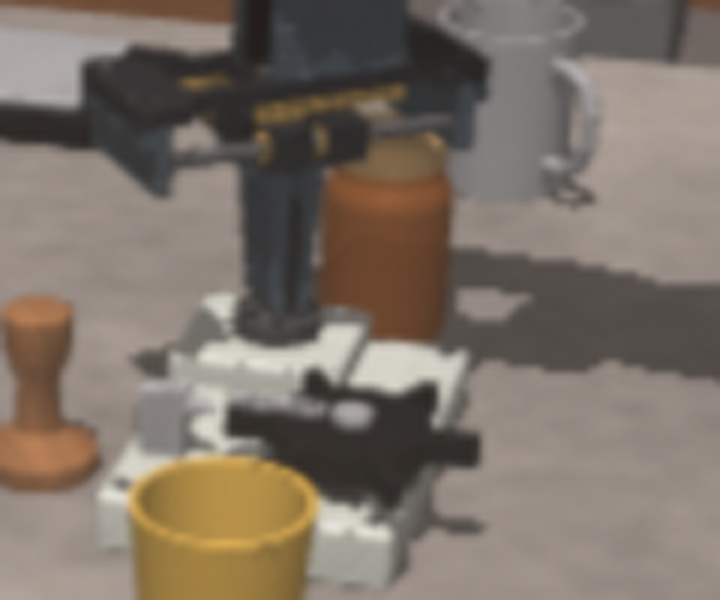

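Emit:
{"name": "send_rows", "arguments": {"rows": [0, 0, -0.003, 0, 0, 0, -0.003, 0]}}

```text
time_s: 12.75
ee_pos: [0.5737, -0.1972, 0.0619]
orientation: [[0.778, 0.629, 0.004], [0.629, -0.778, -0.001], [0.002, 0.003, -1.0]]
force: [0.8, -0.0, 4.3]
finger_gap: 0.0002
```

Emit:
{"name": "send_rows", "arguments": {"rows": [0, 0, -0.001, 0, 0, 0, -0.001, 0]}}

```text
time_s: 12.92
ee_pos: [0.5737, -0.1972, 0.0618]
orientation: [[0.778, 0.629, 0.003], [0.629, -0.778, -0.001], [0.002, 0.002, -1.0]]
force: [1.9, -0.3, 5.2]
finger_gap: 0.0003
```

Emit:
{"name": "send_rows", "arguments": {"rows": [0, 0, -0.001, 0, 0, 0, -0.001, 0]}}

```text
time_s: 13.08
ee_pos: [0.5736, -0.1972, 0.0624]
orientation: [[0.778, 0.629, 0.002], [0.629, -0.778, -0.001], [0.001, 0.002, -1.0]]
force: [3.0, -1.0, 4.4]
finger_gap: 0.0006
```

Emit:
{"name": "send_rows", "arguments": {"rows": [0, 0, -0.001, 0, 0, 0, -0.001, 0]}}

```text
time_s: 13.25
ee_pos: [0.5729, -0.197, 0.063]
orientation: [[0.778, 0.629, 0.001], [0.629, -0.778, -0.0], [0.0, 0.001, -1.0]]
force: [2.9, -0.4, 3.2]
finger_gap: 0.0003
```

Emit:
{"name": "send_rows", "arguments": {"rows": [0, 0, -0.001, 0, 0, 0, -0.001, 0]}}

```text
time_s: 13.42
ee_pos: [0.5724, -0.1968, 0.0639]
orientation: [[0.778, 0.629, -0.0], [0.629, -0.778, 0.0], [-0.0, -0.0, -1.0]]
force: [2.3, -0.5, 3.9]
finger_gap: 0.0009
```

Emit:
{"name": "send_rows", "arguments": {"rows": [0, 0, -0.001, 0, 0, 0, -0.001, 0]}}

```text
time_s: 13.58
ee_pos: [0.5721, -0.1967, 0.0647]
orientation: [[0.778, 0.629, -0.001], [0.629, -0.778, 0.0], [-0.001, -0.001, -1.0]]
force: [1.6, -0.9, 2.7]
finger_gap: 0.0008
```

Emit:
{"name": "send_rows", "arguments": {"rows": [0, 0, -0.001, 0, 0, 0, -0.001, 0]}}

```text
time_s: 13.75
ee_pos: [0.572, -0.1967, 0.0657]
orientation: [[0.778, 0.629, -0.001], [0.629, -0.778, 0.001], [-0.001, -0.001, -1.0]]
force: [1.3, -1.1, 1.9]
finger_gap: 0.0003
```

Emit:
{"name": "send_rows", "arguments": {"rows": [0, 0, -0.002, 0, 0, 0, -0.002, 0]}}

```text
time_s: 13.92
ee_pos: [0.5715, -0.1964, 0.0675]
orientation: [[0.778, 0.629, -0.002], [0.629, -0.778, 0.001], [-0.001, -0.002, -1.0]]
force: [-0.7, 0.0, 1.2]
finger_gap: -0.0001
```

Emit:
{"name": "send_rows", "arguments": {"rows": [0, 0, -0.002, 0, 0, 0, -0.002, 0]}}

```text
time_s: 14.08
ee_pos: [0.5718, -0.1965, 0.0697]
orientation: [[0.778, 0.629, -0.002], [0.629, -0.778, 0.001], [-0.001, -0.002, -1.0]]
force: [0.7, 0.1, -0.7]
finger_gap: 0.0004
```

The release force fell smoothly from 5 N at the hard stop (z 0.061) to 0 at z 0.067. That is the full 6 mm travel with the stated 5 N at the bottom. I'll lift clear and check.

Emit:
{"name": "send_rows", "arguments": {"rows": [0, 0, -0.02, 0, 0, 0, -0.05, 0, 0, 0, -0.09, 0, 0, 0, -0.13, 0, 0, 0.03, -0.14, 0, 0, 0.06, -0.14, 0, 0, 0.06, -0.14, 0, 0, 0.06, -0.14, 0]}}

```text
time_s: 14.75
ee_pos: [0.61, -0.244, 0.2089]
orientation: [[0.778, 0.628, -0.002], [0.628, -0.778, 0.001], [-0.001, -0.002, -1.0]]
force: [-0.2, 0.7, -0.2]
finger_gap: 0.0008
```

Emit:
{"name": "send_rows", "arguments": {"rows": [0, 0, 0, 0, 0, 0, 0, 0, 0, 0, 0, 0, 0, 0, 0, 0]}}

```text
time_s: 15.08
ee_pos: [0.6098, -0.2428, 0.2098]
orientation: [[0.777, 0.629, -0.001], [0.629, -0.777, 0.0], [-0.0, -0.001, -1.0]]
force: [-1.3, 0.2, 0.5]
finger_gap: 0.0003
```

```bash
python3 - <<'E'
from h import *
s=readout.state(); print(s['time_s'],s['ee_pos'],s['force'])
c=cap('wrist','w6.png')
H,_=cloud(c); ctr=np.array([.5138,-.0877])
k=(np.hypot(*(H[:,:2]-ctr).T)<.06)&(abs(H[:,2]-.058)<.007); Q=H[k]
d=Q[:,:2]-ctr; rr=np.hypot(*d.T); h=(Q[:,2]>.0615)&(rr>.02); print('wheel n',k.sum(),'rib',h.sum(),np.degrees(np.arctan2(*d[h].mean(0)[::-1])))
a=np.arctan2(d[:,1],d[:,0]); o=(rr>.042)&(rr<.0585); print('phase',np.degrees(np.angle(np.exp(6j*a[o]).mean()))/6)
b=np.array([.573,-.1973]); r=np.hypot(*(H[:,:2]-b).T)
for lo,hi in [(0,.005),(.005,.009),(.009,.012),(.015,.018),(.018,.021),(.024,.028)]:
    q=H[(r>=lo)&(r<hi)&(H[:,2]<.08)]; print(lo,hi,len(q),np.round(np.percentile(q[:,2],[10,50,90]),4) if len(q) else '')
t=cap('top','t6.png')
cv2.imwrite('pics/t6c.png',cv2.resize(t['pixels'][150:250,240:430],None,fx=4,fy=4,interpolation=cv2.INTER_CUBIC)[:,:,::-1])
E
```

```text
15.0833 [ 0.60977289 -0.24281751  0.20982793] [-1.302868    0.15589085  0.49374804]
wheel n 1659 rib 152 0.00822747617281061
phase 0.15371988188493693
0 0.005 91 [0.0658 0.0666 0.0675]
0.005 0.009 204 [0.0657 0.0665 0.0674]
0.009 0.012 227 [0.0656 0.0664 0.0673]
0.015 0.018 330 [0.0556 0.0565 0.0574]
0.018 0.021 386 [0.0553 0.0564 0.0573]
0.024 0.028 657 [0.0435 0.0445 0.0455]
```

View pics/w6.png

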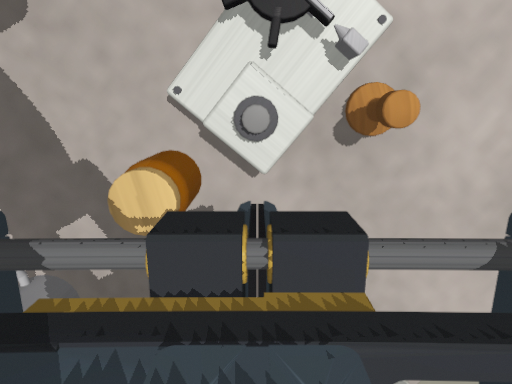

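View pics/t6c.png

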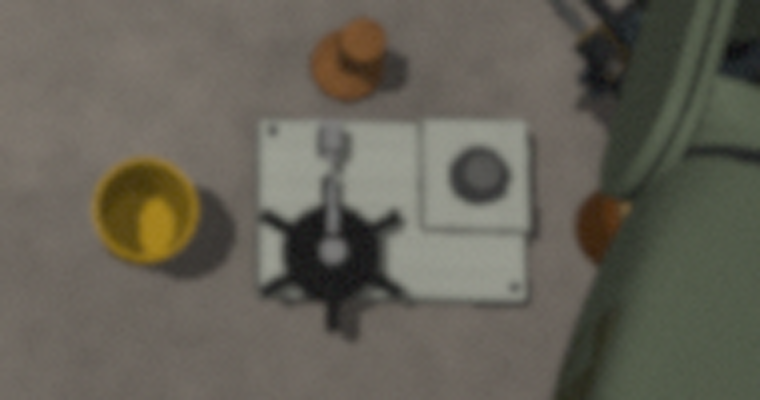

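The wrist and top views show the rib at the pointer (top crop (333,190)), the button back up at z 0.0665 and nothing in contact. The collar top sits at 0.0565, below the 0.061 press stop, so the stop was the button's own.

```bash
python3 -c "
from plant import hand_in
print(hand_in())"
```

```text
the job is handed in; nothing more can be done
None
```

The dose is set and the job is handed in at about 15 s of the 67 s allowed.

**Wheel:** The ribbed tab started one click short of the pointer. With the gripper shut, I pushed the tab nearest the robot about 74° clockwise at 3–4 N. I then took the finger off and let the wheel spring back. In the last check the rib lay within 1° of the pointer direction and the tabs within 0.2° of their rest position.

**Button:** I pressed it once, after the wheel was set, until it hit a hard stop, with a peak of about 22 N on the tool. It came up smoothly: the force fell from about 5 N at the bottom to 0 over some 6 mm. Its top measured the same height before and after.

**Bystanders:** The cup and tamper are where they were in the top view. The arm covers the jar there, but nothing came near it, and the wrist camera shows it standing. The storage box was far from the arm's work area and I did not look at it again after the first pictures.

**Disagreement:** The button's rest height measured about 66.5 mm, not the stated 63 mm. The stop at 61 mm still fits the full 6 mm travel, and the collar around the button was lower, at 56.5 mm, so it was not what stopped the finger.

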